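# Cap the drinks tank with a cam-lock coupler

## Robot

A 7-joint arm with a two-finger parallel gripper is mounted at the origin on a cart in front of the work surface, level with it; the furniture and walls round the work are solid. World frame = base frame: x ahead of the robot, y to its left, z up, the work surface at z = 0. Lengths are in m, angles in rad, forces in N, time in s.
With the tool pointing down it reaches from about 0.35 to 0.9 m from the base axis. Payload 8.1 kg.
Tool frame: the origin (TCP) lies at the very end of the fingers, on their centre line; the grasp point (between the pads) lies robot.grip_depth behind it (robot.grip_depth is the distance from the TCP to the grasp point, in m); z points along the fingers, y is the line along which they close (so a half turn about z gives the same grasp; the last joint's range is limited). The gripper opens to 85 mm and grips with 20 to 120 N. Pads are 22 mm wide; open, the fingers measure 114 mm over their backs; the gripper's body (76 mm by 85 mm) begins 54 mm behind the grasp point. The pads swing forward as they close: fully open they stand 13 mm farther back than shut.
Start: joints at [1.118, 0.434, 0.025, 1.573, -0.012, 1.134, -0.075], TCP at [0.214, -0.587, 0.199] pointing down, gripper open.
Joint ranges: [-2.62, 2.62], [-0.44, 2.09], [-1.27, 1.32], [0.08, 2.57], [-1.32, 4.46], [0.12, 2], [-2.74, 2.74]. Speed limits (rad/s): [2.22, 2.22, 3.01, 3.01, 3.14, 3.14, 3.14].

## Interface

Orientations are given as a unit quaternion [w, x, y, z].
In Python, from workcell import sensors, grab_frame, camera_info, robot gives the robot as it stands.
- The arm moves only by the shell command python3 -m handwheel 'ROWS' [OPENING] [FORCE]. ROWS is text: rows parted by semicolons, each of 6 numbers parted by spaces: the shift along the tool's x, y, z in mm, then the turn, a rotation vector about the tool's x, y, z in rad. In form: x y z rx ry rz; .... A call has 1 to 12 rows; each row shifts and turns the commanded pose from where the row before left it, along the tool's axes as they then stand; what a row does not reach is not made up. A row lasts 1/12 s, in which the tool goes at most 41.7 mm and 7.16 degrees, less where a joint would pass 70% of its speed; a pose out of reach is approached as far as the arm can. A call is refused whole if a number of a shift passes 41.7 or a number of a turn 0.125, either way. A call with a gripper value outside its range is refused whole. OPENING is the opening, from 0 (shut) to 1 (fully open), set as the call begins (- or left out, the last holds). The fingers move at their own pace and stop on an object; FORCE is the grip in N (left out, the last holds). Time passes only in rows, so rows that do not move let the fingers close. It gives the time, the measured TCP pose, the force, the opening and the grip force at its end, in the units of the state.
- sensors.read_state(): the state, without advancing time (a new reading comes with each control period).
- grab_frame(name): name is "scene" or "top" or "wrist"; returns the picture (480x640x3 uint8, blue, green, red); there is no depth.
- camera_info(name): a dict with "fx", "fy", "cx", "cy" (pixels), "T" (4x4, takes a point from camera to world coordinates); the wrist camera has in their place "T_tool_cam" (4x4, takes a point from camera to tool coordinates, whose origin is the TCP and whose axes are the flange's). Camera axes: x right, y down, z forward; pixel columns grow to the right and rows downward; lengths in m; the calibration is good to about 2 mm. A picture is of the moment at which its call begins: read the wrist's pose just before it. camera_info takes no time and is no camera call.
- robot.finish_job(): hands the job in; it is judged then, once.
The state is a dict: "t": time; "joint_pos": joint angles; "joint_velocities": joint speeds; "effort": joint torques, N m; "position": TCP position; "tool_rot": TCP orientation; "wrist_force": force on the tool from outside, world axes, zero at the start; "torque": the same for the moment, N m; "width": opening from 0.0 (shut) to 1.0 (fully open); "grasp_force": force on a finger pad.
Only numpy, scipy, OpenCV 4.12 (cv2) and the standard library are available. Lean on these libraries where they do the work, as an engineer would, in place of code of your own. Each camera call takes 0.05 s, during which the arm holds its last target. There are 200 camera calls.

## Task

Close the small steel drinks tank: pick up the loose aluminium coupler cap by its square boss, set it gently and squarely onto the brass neck on top of the tank, then swing its two red cam arms down together, neither running ahead of the other, until both are fully home against their stops, so that the cap is drawn down onto its seal and locked. Go gently by feel: a few newtons seat the cap, and each arm needs about 7 N; never press either arm with more than 14 N or the cap onto the neck with more than 25 N before the arms swing. Leave the things standing round about alone, and let go at the end.

Things in the scene. Friction and masses are not known exactly. Their poses are not given: they have to be found in the camera images.
- cap: Loose aluminium coupler cap, about 0.2 kg, standing mouth down. Origin: centre of its lower rim, z up its axis. Round skirt 42 mm outside, bore 34 mm, roof inside at z = 26 mm, shoulder outside at z = 29 mm. Two red cam arms hinged at y = +23 and -23 mm, z = 13 mm (hinges along x). Seated on the neck, arms up, its origin is 22 mm below neck_top; locked, 24.6 mm. Any yaw will do.
- boss_top (a point): Top centre of the cap's square boss, 52 mm above its lower rim. Boss 26 x 26 mm, faces along the cap's x and y, 23 mm high above the round shoulder. Grip it across the cap's x, since the arms reach out along +y and -y.
- tank: Squat round steel tank, fixed to the worktop, 110 mm across, brass neck on its axis. Origin: centre of its underside; z up. Shoulder at z = 32 mm at its edge, rising to 44 mm at 30 mm and 50 mm at 22 mm from the axis; the neck rises from there to z = 80 mm.
- neck_top (a point): Centre of the upper end of the brass neck, 80 mm above the worktop. Neck 32 mm across, 3 mm chamfer at the top; a groove 21 mm across lies from 22 to 10 mm below this point, under a 10 mm thick lip under which the noses of the cam arms lock. A springy black rubber seal 21 mm across stands 4 mm above this point.
- cam_l (a joint): Red cam arm at the cap's +y side, rad. 0 = raised, pointing out and 40 degrees up; grows as it swings down; 0.70 = level; 1.396 = 40 degrees below level, hard against its stop = locked. Stays where left (hinge friction 0.15 N m, about half as much again once its nose meets the lip, beyond about 1.0).
- cam_l_tip (a point): Round end of the +y arm, 55 mm from its hinge. The arm is a bar 10 mm wide, 6 mm thick. The cap's hinge cheeks measure 55 mm across y, so fingertips 75 to 95 mm apart, one over each arm, can press both at once from above.
- bar_l: The red bar of the +y arm itself, turning with joint cam_l; its origin lies on the hinge.
- bar_r: The red bar of the -y arm itself, turning with joint cam_r; its origin lies on the hinge.
- cam_r (a joint): The same for the red arm at the cap's -y side.
- cam_r_tip (a point): Round end of the -y arm, 55 mm from its hinge.
- seal (a joint): Compression of the black rubber seal in the neck's mouth, m: 0 = free, about 0.0026 = cap locked, 0.0028 = bottomed. Spring of 7 N per mm.
- mug_a: Green mug, 65 x 94 x 52 mm, origin at the centre of its underside. Leave alone.
- tomato_tin: White food tin with red and blue stripes, 57 mm across, 72 mm high, origin at the centre of its underside. Leave alone.
- garlic: Garlic bulb, 56 mm, origin at the centre of its underside. Leave alone.

How it is judged:
On the way, in this order (a step that is already met when the one before it is completed fails the run):
1. the cap sits squarely on the neck, on its seal, with both arms still raised (horizontal distance between cap and neck_top below 0.003 m and angle between cap's own z axis and vertical below 0.06 rad and z of cap in the frame of neck_top between -0.028 and -0.0205 m and value of joint each of cam_l, cam_r below 0.6 rad), for 0.2 s.
2. both arms are swung fully down (horizontal distance between cap and neck_top below 0.003 m and angle between cap's own z axis and vertical below 0.06 rad and value of joint each of cam_l, cam_r above 1.36 rad), for 0.2 s.
At the end, for the whole second after the job is handed in: The cap is on the neck, within 3 mm of its axis and 0.06 rad of upright, drawn down to at least 23.7 mm below the neck's top with the seal compressed by at least 1.8 mm, both arms within 0.036 rad of their stops (above 1.36 rad), at rest and released (all of step 2 and z of cap in the frame of neck_top between -0.028 and -0.0237 m and value of joint seal above 0.0018 m and linear speed of cap below 0.01 m/s); the robot touches nothing.
It fails at once if either arm is pressed by the fingers with more than 14 N (contact force between the fingers and bar_l above 14 N or contact force between the fingers and bar_r above 14 N).
It fails at once if the cap is dropped or pressed onto the tank with more than 25 N while both arms are still raised (below 0.6 rad) (contact force between cap and tank above 25 N and value of joint each of cam_l, cam_r below 0.6 rad).
It fails at once if one arm runs ahead: past 0.95 rad while the other is still above (less than) 0.5 rad ((value of joint cam_l above 0.95 rad and value of joint cam_r below 0.5 rad) or (value of joint cam_r above 0.95 rad and value of joint cam_l below 0.5 rad)).
It fails at once if the mug, the tin or the garlic is moved by more than 20 mm (distance of any of mug_a, tomato_tin, garlic from where it was at the start of the episode above 0.02 m).
It also fails if it takes over 67 s, if anything falls off the work surface, if the arm or the gripper's body presses on something with over 40 N, if the wrist force passes 120 N, or if a joint passes its speed limit or range.

## Working session

There is one attempt and no reset: what is moved stays moved. The work goes in short steps, Python scripts to look and compute and a shell command to move; the robot and the scene stay as the last step left them, time stands still between calls to the robot, and variables do not carry over. Pictures are saved under pics/ and viewed, at most 10 in all, crops included, and the job is handed in when it is done.

```bash
mkdir -p pics; ls; python3 - <<'E'
from workcell import sensors, grab_frame, camera_info, robot
import cv2,numpy as np
np.set_printoptions(precision=4,suppress=True)
s=sensors.read_state();print({k:np.round(v,3) for k,v in s.items()},robot.grip_depth)
for n in("scene","top","wrist"):
    cv2.imwrite(f"pics/{n}0.png",grab_frame(n));print(n,camera_info(n))
E
```

```text
pics
{'t': np.float64(0.0), 'joint_pos': array([ 1.118,  0.435,  0.025,  1.574, -0.012,  1.134, -0.075]), 'joint_velocities': array([ 0.   ,  0.   , -0.002, -0.001,  0.001,  0.   , -0.001]), 'effort': array([  0.001, -67.048,   1.025, -31.622,   0.015,   0.012,  -0.   ]), 'position': array([ 0.214, -0.587,  0.198]), 'tool_rot': array([-0.001,  0.985,  0.174, -0.   ]), 'wrist_force': array([-0.573,  0.304, -0.803]), 'torque': array([-0.006,  0.087, -0.061]), 'grasp_force': np.float64(0.0), 'width': np.float64(1.0)} 0.0187
scene {'fx': 512.5307739100464, 'fy': 512.5307739100464, 'cx': 316.9587226980651, 'cy': 236.4064025052684, 'T': array([[-0.8918, -0.1815,  0.4145, -0.1259],
       [-0.4523,  0.3835, -0.8052,  1.1771],
       [-0.0128, -0.9055, -0.4241,  0.6989],
       [ 0.    ,  0.    ,  0.    ,  1.    ]])}
top {'fx': 542.4156942886152, 'fy': 542.4156942886152, 'cx': 318.2552148089856, 'cy': 243.95444421949267, 'T': array([[ 0.0205, -0.9838,  0.1781,  0.2621],
       [-0.9998, -0.021 , -0.001 ,  0.0068],
       [ 0.0047, -0.1781, -0.984 ,  1.2783],
       [ 0.    ,  0.    ,  0.    ,  1.    ]])}
wrist {'fx': 336.448454227214, 'fy': 336.448454227214, 'cx': 319.5154696692957, 'cy': 235.18398666600484, 'T_tool_cam': array([[-0.0003, -0.9509, -0.3094,  0.0794],
       [ 1.    , -0.0002, -0.0004, -0.0003],
       [ 0.0003, -0.3094,  0.9509, -0.1758],
       [ 0.    ,  0.    ,  0.    ,  1.    ]])}
```

View pics/top0.png

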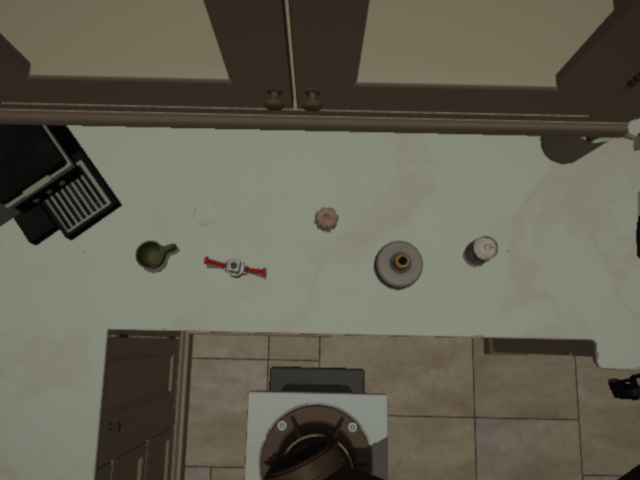

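View pics/scene0.png

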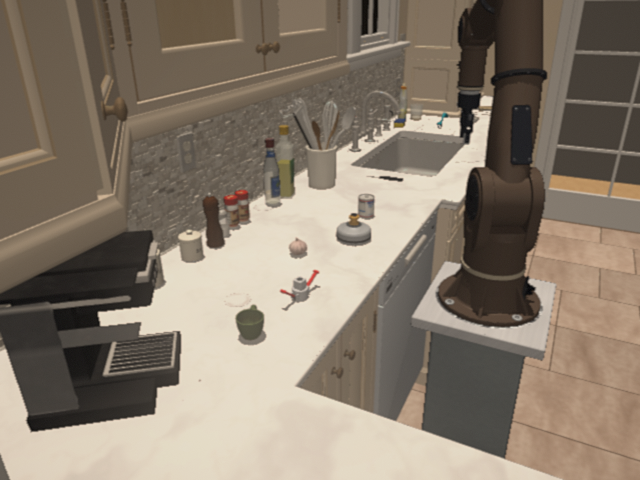

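The top view shows the cap boss at about (236,267) with red arm tips at (207,261) and (265,272). The tank is at (399,264) with its brass neck at (401,261), garlic at (326,218), tin at (482,250) and mug at (153,255). The scene view agrees, with the cap at (300,290) and the neck at (354,220).

```bash
cat > h.py <<'E'
from workcell import sensors, grab_frame, camera_info, robot
import cv2,numpy as np
from scipy.spatial.transform import Rotation as R
np.set_printoptions(precision=4,suppress=True)
def toolT(s):
    T=np.eye(4);T[:3,:3]=R.from_quat(np.roll(s["tool_rot"],-1)).as_matrix();T[:3,3]=s["position"];return T
def camT(n,s=None):
    c=camera_info(n);return c, (toolT(s)@c["T_tool_cam"] if n=="wrist" else c["T"])
def ray(n,uv,s=None):
    c,T=camT(n,s);d=T[:3,:3]@np.array([(uv[0]-c["cx"])/c["fx"],(uv[1]-c["cy"])/c["fy"],1.]);return T[:3,3],d/np.linalg.norm(d)
def onplane(n,uv,z,s=None):
    o,d=ray(n,uv,s);return o+d*(z-o[2])/d[2]
def proj(n,p,s=None):
    c,T=camT(n,s);q=T[:3,:3].T@(np.asarray(p)-T[:3,3]);return np.array([c["fx"]*q[0]/q[2]+c["cx"],c["fy"]*q[1]/q[2]+c["cy"]])
def two(rays):
    A=0;b=0
    for o,d in rays:
        P=np.eye(3)-np.outer(d,d);A=A+P;b=b+P@o
    return np.linalg.solve(A,b)
def red(im):
    h=cv2.cvtColor(im,cv2.COLOR_BGR2HSV);return (((h[...,0]<8)|(h[...,0]>172))&(h[...,1]>170)&(h[...,2]>70)).astype(np.uint8)
def brass(im):
    h=cv2.cvtColor(im,cv2.COLOR_BGR2HSV);return ((h[...,0]>13)&(h[...,0]<32)&(h[...,1]>120)&(h[...,2]>40)).astype(np.uint8)
def blobs(m,amin=10):
    n,l,st,c=cv2.connectedComponentsWithStats(m);return [(st[i],c[i],l==i) for i in range(1,n) if st[i][4]>=amin]
E
python3 - <<'E'
from h import *
for n in("top","scene"):
    im=cv2.imread(f"pics/{n}0.png")
    for nm,f in(("red",red),("brass",brass)):
        for st,c,m in blobs(f(im)):
            if st[4]<1500: print(n,nm,st,c)
for p,z in(((236,267),.05),((207,261),.048),((265,272),.048),((401,260),.08),((399,264),.03),((326,218),.03),((482,250),.04),((153,255),.04)):
    print(p,onplane("top",p,z))
E
```

```text
top red [205 257  20  10  68] [213.7647 262.2647]
top red [247 268  19   7  64] [256.6094 270.7031]
top brass [265 103   7   3  12] [268.25   104.0833]
top brass [303 103   6   4  15] [305.5333 104.6   ]
top brass [274 104   9   2  12] [277.4167 104.5833]
top brass [310 105   8   2  11] [313.6364 105.5455]
top brass [394 254  16  16 142] [401.0563 261.5775]
top brass [110 423   8   9  29] [114.7931 427.1724]
scene red [236 191  11   4  26] [240.8077 192.3077]
scene red [225 195  12   5  31] [230.9677 197.5484]
scene red [308 271   9  14  15] [312.0667 277.0667]
scene brass [401  86   5   4  16] [402.9375  87.3125]
scene brass [394 123  10   4  36] [398.75   124.4722]
scene brass [279 125   9  10  76] [283.4079 129.3947]
scene brass [279 160  10   4  22] [283.4545 161.6364]
scene brass [568 186   7   4  10] [570.8 187.9]
scene brass [350 215   9  10  55] [353.8364 219.3818]
(236, 267) [0.427  0.1922 0.05  ]
(207, 261) [0.4397 0.2595 0.048 ]
(265, 272) [0.4172 0.1258 0.048 ]
(401, 260) [ 0.4465 -0.18    0.08  ]
(399, 264) [ 0.4447 -0.1831  0.03  ]
(326, 218) [ 0.5507 -0.0114  0.03  ]
(482, 250) [ 0.4801 -0.3743  0.04  ]
(153, 255) [0.4522 0.3864 0.04  ]
```

```bash
python3 -m handwheel '26 -21 0 0 0 0;26 -21 0 0 0 0;26 -21 0 0 0 0;26 -21 0 0 0 0;26 -21 0 0 0 0;26 -21 0 0 0 0;26 -21 0 0 0 0;26 -21 0 0 0 0;26 -21 0 0 0 0;26 -21 0 0 0 0;26 -21 0 0 0 0;26 -21 0 0 0 0' 1 30; python3 -m handwheel '10 -15 0 0 0 -0.12;0 0 0 0 0 -0.12;0 0 0 0 0 -0.12;0 0 0 0 0 -0.12;0 0 0 0 0 -0.12;0 0 0 0 0 -0.12;0 0 0 0 0 -0.12;0 0 0 0 0 -0.12;0 0 0 0 0 -0.09;0 0 0 0 0 0'
python3 - <<'E'
from h import *
s=sensors.read_state();im=grab_frame("wrist");cv2.imwrite("pics/w1.png",im)
np.save("w1.npy",s,allow_pickle=True)
print(s["position"],s["tool_rot"],s["joint_pos"],s["wrist_force"])
for st,c,m in blobs(brass(im),100): print(st,c)
print(proj("wrist",(.4465,-.18,.08),s))
E
```

```text
t: 1.15
position: [0.4213, -0.242, 0.1986]
tool_rot: [0.0, 0.985, 0.174, -0.0]
wrist_force: [1.5, -1.1, 0.5]
width: 1.003
grasp_force: 0.0
t: 1.98
position: [0.4249, -0.226, 0.1984]
tool_rot: [-0.0, 0.764, 0.646, -0.0]
wrist_force: [-0.3, -0.9, -0.5]
width: 1.003
grasp_force: 0.0
[ 0.4249 -0.226   0.1984] [-0.0002  0.7636  0.6457 -0.0001] [ 0.6628  0.2281 -0.3408  1.8894  0.0878  1.039   0.1186] [-0.3061 -0.8652 -0.453 ]
[319 146  37  40 667] [336.093  164.6822]
[335.5741 163.4501]
```

View pics/w1.png

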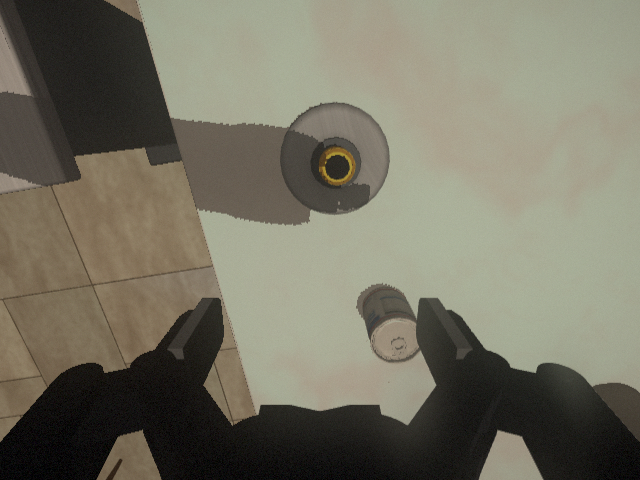

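The wrist view shows the brass neck ring at about (337,166) with the dark seal inside it, matching the projected estimate (336,163). The tin is at (393,320), well clear.

```bash
python3 -m handwheel '34 -6 0 0 0 0;34 -6 0 0 0 0;34 -6 0 0 0 0;34 -6 0 0 0 0;34 -6 0 0 0 0;34 -6 0 0 0 0;34 -6 0 0 0 0;34 -6 0 0 0 0;34 -6 0 0 0 0;34 -6 0 0 0 0;34 -6 0 0 0 0;0 0 0 0 0 0'
python3 - <<'E'
from h import *
s=sensors.read_state();im=grab_frame("wrist");cv2.imwrite("pics/w2.png",im)
np.save("w2.npy",s,allow_pickle=True)
print(s["position"],s["tool_rot"],s["joint_pos"])
for st,c,m in blobs(red(im),30):
    print(st,c,cv2.minAreaRect(np.argwhere(m)[:,::-1].astype(np.float32)))
print(proj("wrist",(.427,.192,.052),s))
E
python3 - <<'E'
from h import *
im=cv2.imread("pics/w2.png");cv2.imwrite("pics/w2c.png",cv2.resize(im[60:300,200:440],None,fx=2.5,fy=2.5,interpolation=cv2.INTER_CUBIC))
a=cv2.imread("pics/w1.png")[130:200,300:370];cv2.imwrite("pics/w1c.png",cv2.resize(a,None,fx=8,fy=8,interpolation=cv2.INTER_CUBIC))
E
```

```text
t: 3.03
position: [0.4231, 0.1611, 0.1992]
tool_rot: [-0.001, 0.764, 0.646, 0.002]
wrist_force: [-0.0, 0.7, 0.1]
width: 1.003
grasp_force: 0.0
[0.4231 0.1611 0.1992] [-0.0012  0.7636  0.6457  0.0017] [ 0.0608  0.2143 -0.6281  1.9337  0.1425  1.035  -0.796 ]
[314  94  18   9 101] [322.2277  97.8911] ((322.41583251953125, 97.84158325195312), (17.31364631652832, 7.562282562255859), 5.710593223571777)
[318 116   9  26 118] [321.9915 130.6356] ((322.0, 128.5), (25.0, 8.0), 90.0)
[315 211  15  31 270] [322.2    227.4519] ((322.0, 226.0), (30.0, 14.0), 90.0)
[318.3198 179.7231]
```

View pics/w2c.png

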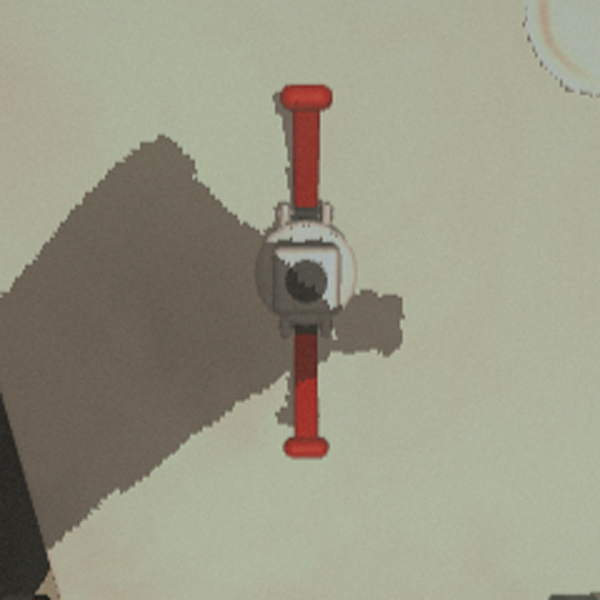

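View pics/w1c.png

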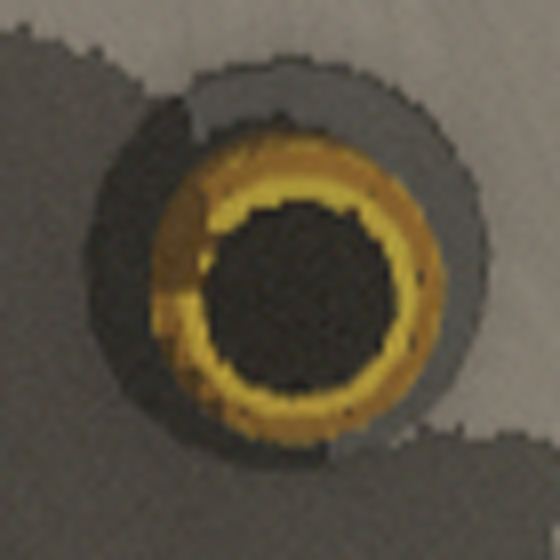

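The cap crop shows the boss top centred at about (322.6,171.6) in the full wrist image, with both arms lined up with the image column. The neck crop shows the bright top ring centred at about (337.5,167.4) and the seal at (337.5,167.1).

```bash
python3 - <<'E'
from h import *
s1=np.load("w1.npy",allow_pickle=True).item();s2=np.load("w2.npy",allow_pickle=True).item()
b=onplane("wrist",(322.6,171.6),.052,s2);n=onplane("wrist",(337.5,167.4),.08,s1)
n2=onplane("wrist",(337.5,167.1),.084,s1)
print("boss",b,"neck",n,n2)
t1=onplane("wrist",(322.4,97.8),.05,s2);t2=onplane("wrist",((200+306/2.5),60+447/2.5),.05,s2);print("tips",t1,t2,(t1+t2)/2,np.linalg.norm(t1-t2),np.degrees(np.arctan2(*(t1-t2)[1::-1])))
T=toolT(s2);print(np.degrees(np.arctan2(T[1,0],T[0,0])),T[:3,2])
print("delta tool mm",1000*T[:3,:3].T@(b-T[:3,3]))
print("top-check",onplane("top",(236,267),.052),onplane("top",(401,261),.08))
print("pix top", proj("top",b),proj("top",n))
E
```

```text
boss [0.4323 0.1989 0.052 ] neck [ 0.4476 -0.1836  0.08  ] [ 0.4475 -0.1829  0.084 ]
tips [0.4429 0.2634 0.05  ] [0.421  0.1318 0.05  ] [0.4319 0.1976 0.05  ] 0.13341528555586046 80.56591597824499
80.43513596956144 [ 0.0011  0.004  -1.    ]
delta tool mm [ 38.2655   2.7768 147.3757]
top-check [0.4267 0.1919 0.052 ] [ 0.4443 -0.18    0.08  ]
pix top [233.0304 264.5148] [402.6052 259.55  ]
```

```bash
python3 -m handwheel '12 1 20 0 0 0;12 1 20 0 0 0;13 1 20 0 0 0;0 0 10 0 0 0;0 0 0 0 0 0'
python3 - <<'E'
from h import *
s=sensors.read_state();im=grab_frame("wrist");cv2.imwrite("pics/w3.png",im)
np.save("w3.npy",s,allow_pickle=True)
print(s["position"],s["tool_rot"])
u,v=proj("wrist",(.432,.198,.052),s).round().astype(int);print(u,v)
y0=max(v-100,0);x0=u-130
cv2.imwrite("pics/w3c.png",cv2.resize(im[y0:y0+200,x0:x0+260],None,fx=3,fy=3,interpolation=cv2.INTER_CUBIC));print(x0,y0)
for st,c,m in blobs(red(im),30): print(st,c)
E
```

```text
t: 3.5
position: [0.4318, 0.1882, 0.1265]
tool_rot: [-0.001, 0.765, 0.643, -0.002]
wrist_force: [-0.5, -1.1, 0.0]
width: 0.994
grasp_force: 0.0
[0.4318 0.1882 0.1265] [-0.0005  0.7655  0.6435 -0.0022]
318 221
188 121
[306 126  23  12 211] [316.9716 131.4882]
[312 138  12  34 330] [317.6303 153.7364]
[314 239  10  52 481] [318.6528 264.8358]
[309 293  20   7  99] [318.5152 296.404 ]
```

View pics/w3c.png

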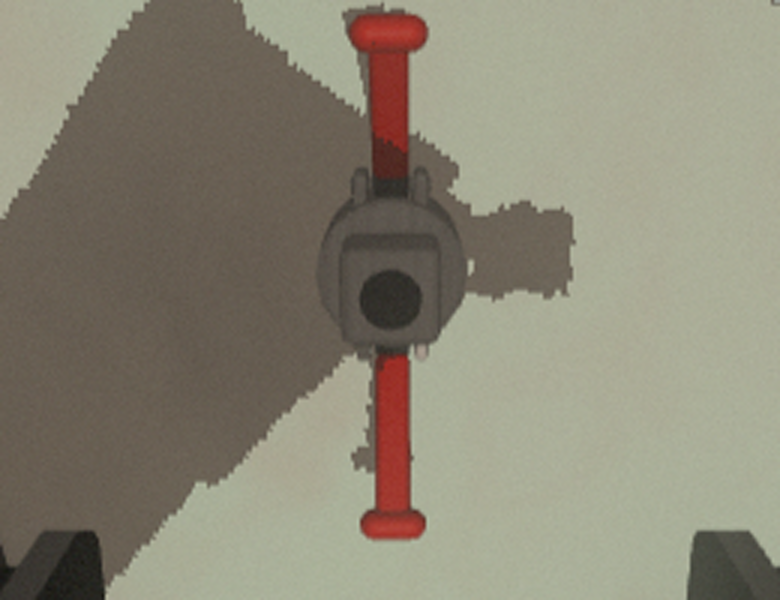

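The crop shows the boss top centred at about (390,297), which is full-image (318,220), where (0.432, 0.198) projects. That confirms the position, so I descend.

```bash
python3 -m handwheel '5 -1 5 0 0 0;5 -0.5 15 0 0 0;0 0 20 0 0 0;0 0 20 0 0 0;0 0 20 0 0 0;0 0 10 0 0 0;0 0 5 0 0 0;0 0 0 0 0 0;0 0 0 0 0 0'; python3 -c "
from h import *
s=sensors.read_state();T=toolT(s);print(s['position'],T[:3,2],np.degrees(np.arctan2(T[1,0],T[0,0])));print(1000*T[:3,:3].T@(np.array([.432,.198,.031])-T[:3,3]))"
```

```text
t: 4.3
position: [0.4339, 0.2, 0.0344]
tool_rot: [0.0, 0.765, 0.644, 0.0]
wrist_force: [0.8, -0.7, -0.4]
width: 1.001
grasp_force: 0.0
[0.4339 0.2    0.0344] [ 0.001   0.0003 -1.    ] 80.17624960698926
[-2.32   -1.5301  3.4071]
```

```bash
python3 -m handwheel '-2.2 -1.5 2 0 0 0;0 0 1 0 0 0;0 0 0 0 0 0;0 0 0 0 0 0'; python3 -m handwheel '0 0 0 0 0 0;0 0 0 0 0 0;0 0 0 0 0 0;0 0 0 0 0 0;0 0 0 0 0 0;0 0 0 0 0 0;0 0 0 0 0 0;0 0 0 0 0 0;0 0 0 0 0 0;0 0 0 0 0 0' 0 40
```

```text
t: 4.63
position: [0.4317, 0.1979, 0.0309]
tool_rot: [0.0, 0.765, 0.644, 0.0]
wrist_force: [-0.4, -0.3, 0.7]
width: 0.999
grasp_force: 0.0
t: 5.47
position: [0.4315, 0.1979, 0.0306]
tool_rot: [-0.0, 0.765, 0.644, -0.0]
wrist_force: [-0.1, -1.0, -0.1]
width: -0.003
grasp_force: 0.0
```

```bash
python3 - <<'E'
from h import *
s=sensors.read_state();print(s["width"],s["grasp_force"],s["t"])
im=grab_frame("wrist");sc=grab_frame("scene")
a=im[150:450,170:470];b=sc[200:350,230:380]
cv2.imwrite("pics/w4.png",np.hstack([cv2.resize(a,(400,400)),cv2.resize(b,(400,400),interpolation=cv2.INTER_CUBIC)]))
E
```

```text
-0.0028055059051069957 0.0 5.4667
```

View pics/w4.png

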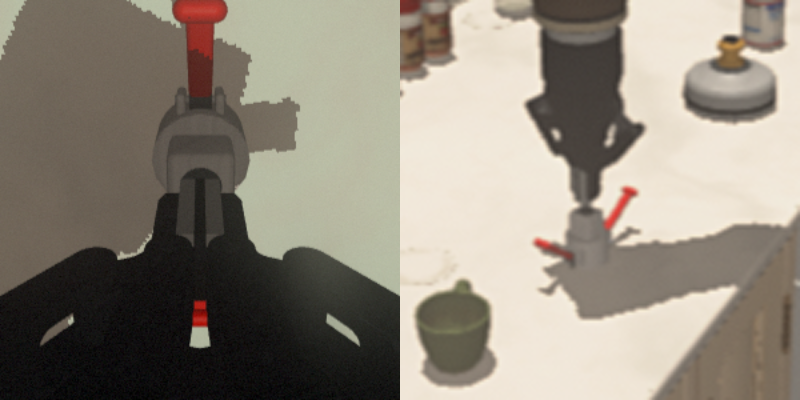

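```bash
python3 - <<'E'
from h import *
s=sensors.read_state();p=s["position"];print(p,s["joint_pos"],s["effort"])
for dz in(0,.01,.02,.03,.04): print(dz,proj("scene",p+[0,0,dz]),proj("wrist",p+[0,0,dz],s))
o=[]
for nm,w,sc in(("finger tip",(170+200*.75,150+173*.75),(298.6,276.9)),):
    print(nm,two([ray("wrist",w,s),ray("scene",sc)]))
print("boss", two([ray("wrist",(318,220),np.load("w3.npy",allow_pickle=True).item()),ray("scene",(230+185/2.667,200+211/2.667))]))
print("boss", two([ray("wrist",(322.6,171.6),np.load("w2.npy",allow_pickle=True).item()),ray("wrist",(318,220),np.load("w3.npy",allow_pickle=True).item())]))
print("boss top/w3", two([ray("wrist",(318,220),np.load("w3.npy",allow_pickle=True).item()),ray("top",(236,267))]))
E
```

```text
[0.4315 0.1979 0.0306] [-0.1345  0.4798 -0.5316  2.0808  0.3835  0.6756 -1.0915] [ -0.0016 -54.971   -6.517  -20.2611   0.0103   0.002    0.    ]
0 [299.0253 286.916 ] [319.635  272.7057]
0.01 [298.9162 283.5074] [319.6287 280.3622]
0.02 [298.8064 280.0765] [319.6218 288.8616]
0.03 [298.6959 276.623 ] [319.6141 298.3511]
0.04 [298.5846 273.1468] [319.6054 309.0145]
finger tip [0.431  0.2057 0.0622]
boss [0.4311 0.1982 0.0533]
boss [0.4322 0.1992 0.0537]
boss top/w3 [0.4301 0.1942 0.0339]
```

The picture shows the shut fingertips just above the boss: wrist crop (200,173), scene crop (583,205). Triangulated, they are at z ≈ 0.062, about 31 mm short of the reported TCP, and the open fingers in w3 were about 44 mm short. The real tips therefore lie about 31 mm (shut) to 44 mm (open) behind the reported TCP. I'll open, go about 29 mm lower and grip again.

```bash
python3 -m handwheel '0 0 0 0 0 0;0 0 0 0 0 0;0 0 0 0 0 0;0 0 0 0 0 0;0 0 0 0 0 0;0 0 0 0 0 0;0 0 0 0 0 0;0 0 0 0 0 0' 1 40;python3 -m handwheel '0 0 6 0 0 0;0 0 6 0 0 0;0 0 6 0 0 0;0 0 6 0 0 0;0 0 4 0 0 0;0 0 0 0 0 0;0 0 0 0 0 0'; python3 -m handwheel '0 0 0 0 0 0;0 0 0 0 0 0;0 0 0 0 0 0;0 0 0 0 0 0;0 0 0 0 0 0;0 0 0 0 0 0;0 0 0 0 0 0;0 0 0 0 0 0;0 0 0 0 0 0;0 0 0 0 0 0' 0 40
```

```text
t: 6.23
position: [0.4315, 0.1979, 0.0306]
tool_rot: [0.0, 0.765, 0.644, 0.0]
wrist_force: [0.1, -0.3, 0.7]
width: 0.998
grasp_force: 0.0
t: 6.82
position: [0.4311, 0.1979, 0.0022]
tool_rot: [-0.0, 0.765, 0.644, -0.0]
wrist_force: [0.5, -0.4, 1.1]
width: 1.0
grasp_force: 0.0
t: 7.65
position: [0.4316, 0.198, 0.0029]
tool_rot: [0.0, 0.765, 0.644, 0.0]
wrist_force: [-1.1, -0.7, 5.8]
width: 0.292
grasp_force: 41.2
```

```bash
python3 -m handwheel '0 0 -2 0 0 0;0 0 -5 0 0 0;0 0 -10 0 0 0;0 0 -15 0 0 0;0 0 -20 0 0 0;0 0 -20 0 0 0;0 0 -20 0 0 0;0 0 -15 0 0 0;0 0 -8 0 0 0;0 0 0 0 0 0;0 0 0 0 0 0;0 0 0 0 0 0'
python3 - <<'E'
from h import *
s=sensors.read_state();im=grab_frame("wrist");cv2.imwrite("pics/w5.png",im);T=toolT(s)
print(s["position"],T[:3,2],np.degrees(np.arctan2(T[1,0],T[0,0])),s["wrist_force"],s["joint_pos"])
for st,c,m in blobs(red(im),30): print(st,c)
print(1000*T[:3,:3].T@(np.array([.4476,-.1836,0])-s["position"]))
E
```

```text
t: 8.65
position: [0.4309, 0.1974, 0.1168]
tool_rot: [-0.0, 0.765, 0.644, -0.001]
wrist_force: [-0.0, -0.9, -2.5]
width: 0.292
grasp_force: 40.3
[0.4309 0.1974 0.1168] [-0.0012 -0.0007 -1.    ] 80.1909790956504 [-0.0193 -0.8902 -2.5191] [-0.0587  0.3554 -0.6069  1.9943  0.2625  0.87   -0.9787]
[ 296  153   47   56 1518] [318.8458 174.5514]
[ 311  344   18   67 1157] [319.79   377.1175]
[-372.494    81.4812  117.0752]
```

```bash
python3 -m handwheel '-20 6 0 0 0 0;-34 10 0 0 0 0;-38 12 0 0 0 0;-38 12 0 0 0 0;-38 12 0 0 0 0;-38 12 0 0 0 0;-38 12 0 0 0 0;-38 12 0 0 0 0;-38 12 0 0 0 0;-38 12 0 0 0 0;-38 12 0 0 0 0;-30 9 0 0 0 0';python3 -m handwheel '-10 4 0 0 0 0;0 0 0 0 0 0;0 0 0 0 0 0'
python3 - <<'E'
from h import *
s=sensors.read_state();im=grab_frame("wrist");cv2.imwrite("pics/w6.png",im);T=toolT(s);np.save("w6.npy",s,allow_pickle=True)
print(s["position"],T[:3,2],np.degrees(np.arctan2(T[1,0],T[0,0])),s["wrist_force"],s["joint_pos"])
u,v=proj("wrist",(.4476,-.1836,.08),s);print(u,v)
for st,c,m in blobs(brass(im),100): print(st,c)
cv2.imwrite("pics/w6v.png",np.vstack([im[:100*0+0],im]))
E
```

```text
t: 9.7
position: [0.4891, -0.248, 0.1164]
tool_rot: [-0.0, 0.766, 0.643, -0.001]
wrist_force: [0.7, 0.1, -2.3]
width: 0.293
grasp_force: 40.2
t: 9.95
position: [0.4916, -0.2546, 0.1165]
tool_rot: [-0.001, 0.765, 0.644, -0.0]
wrist_force: [-0.3, 0.2, -1.7]
width: 0.293
grasp_force: 40.3
[ 0.4916 -0.2546  0.1165] [-0.0017  0.0015 -1.    ] 80.14945940542235 [-0.3382  0.1667 -1.7468] [ 0.7119  0.4484 -0.4493  1.8187  0.236   0.9296 -0.0132]
229.68783539748793 155.32506899033194
[ 205  127   57   53 1476] [235.7812 151.3178]
```

View pics/w6.png

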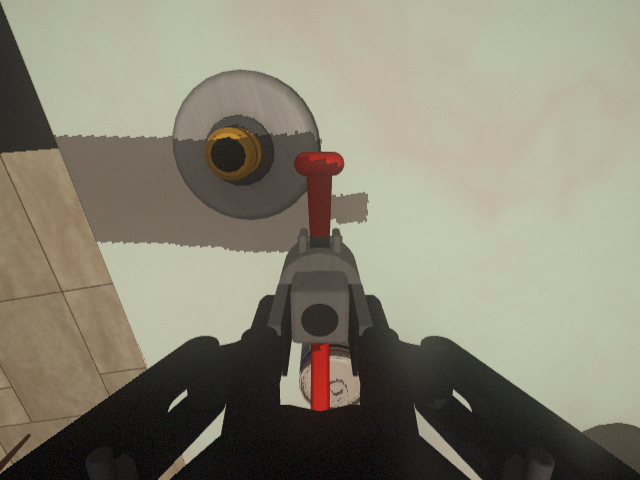

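The picture shows the cap held square, with its boss hole at about (320,320). The neck's dark seal is at about (229,153) and the tank is unobstructed. Next I measure both centroids.

```bash
python3 - <<'E'
from h import *
s=np.load("w6.npy",allow_pickle=True).item();im=cv2.imread("pics/w6.png");T=toolT(s);p=s["position"]
g=cv2.cvtColor(im,cv2.COLOR_BGR2GRAY)
def dark(x,y,r,t):
    m=np.zeros_like(g);cv2.circle(m,(x,y),r,1,-1);m=((g<t)&(m>0)).astype(np.uint8)
    b=max(blobs(m,20),key=lambda b:b[0][4]);c,_=cv2.findContours(b[2].astype(np.uint8),0,1)
    print(b[0],b[1],cv2.fitEllipse(cv2.convexHull(c[0])));return cv2.fitEllipse(cv2.convexHull(c[0]))[0]
print(g[153,215:245],g[320,296:344:3])
q=dark(229,153,20,60);h=dark(320,320,22,35)
n=onplane("wrist",q,.084,s);b=onplane("wrist",h,p[2]+.0491,s)
print("neck",n,"boss",b,"boss in tool mm",1000*T[:3,:3].T@(b-p))
print("shift tool mm",1000*T[:3,:3].T@(n-b))
print("scene brass->",[ (c,onplane("scene",c,.07)) for st,c,m in blobs(brass(grab_frame("scene"))) if 330<c[0]<380 and 200<c[1]<240])
E
```

```text
[35 36 36 34 31 40 39 35 36 36 33 36 33 34 34 31 34 34 33 31 31 37 36 35
 38 38 35 33 36 30] [90 95 47 45 44 50 42 43 46 42 43 43 45 45 67 94]
[210 137  36  36 965] [227.5938 154.6373] ((227.58363342285156, 154.54270935058594), (33.67810821533203, 36.300655364990234), 136.6614990234375)Traceback (most recent call last):
  File "<stdin>", line 9, in <module>
  File "<stdin>", line 6, in dark
ValueError: max() iterable argument is empty
```

```bash
python3 - <<'E'
from h import *
s=np.load("w6.npy",allow_pickle=True).item();im=cv2.imread("pics/w6.png");T=toolT(s);p=s["position"]
g=cv2.cvtColor(im,cv2.COLOR_BGR2GRAY)
def dark(x,y,r,t):
    m=np.zeros_like(g);cv2.circle(m,(x,y),r,1,-1);m=((g<t)&(m>0)).astype(np.uint8)
    b=max(blobs(m,20),key=lambda b:b[0][4]);c,_=cv2.findContours(b[2].astype(np.uint8),0,1)
    e=cv2.fitEllipse(cv2.convexHull(c[0]));print(b[0],e);return e[0]
q=dark(229,153,19,50);h=dark(320,320,24,58)
n=onplane("wrist",q,.084,s);b=onplane("wrist",h,p[2]+.0491,s)
print("neck",n,"boss",b,"boss in tool mm",1000*T[:3,:3].T@(b-p))
print("shift tool mm",1000*T[:3,:3].T@(n-b), "TCP shift",1000*T[:3,:3].T@(n-p))
E
```

```text
[211 137  35  35 931] ((227.70513916015625, 154.34722900390625), (33.186092376708984, 35.86309051513672), 137.53378295898438)
[301 304  37  32 938] ((319.2313537597656, 319.64642333984375), (32.17864990234375, 36.70981216430664), 91.43321990966797)
neck [ 0.4477 -0.1827  0.084 ] boss [ 0.4916 -0.2545  0.1656] boss in tool mm [  0.1418  -0.1569 -49.0997]
shift tool mm [ 63.1343 -55.4109  81.7416] TCP shift [ 63.2761 -55.5678  32.6419]
```

```bash
python3 -m handwheel '15 -14 0 0 0 0;17 -15 0 0 0 0;17 -15 0 0 0 0;14 -11.5 0 0 0 0;0 0 0 0 0 0;0 0 5 0 0 0;0 0 10 0 0 0;0 0 8 0 0 0;0 0 4 0 0 0;0 0 0 0 0 0;0 0 0 0 0 0'
python3 - <<'E'
from h import *
s=sensors.read_state();T=toolT(s);p=s["position"];print(p,T[:3,2],s["wrist_force"],1000*T[:3,:3].T@(np.array([.4477,-.183,.061])-p))
E
```

```text
t: 10.92
position: [0.4481, -0.1836, 0.09]
tool_rot: [-0.001, 0.765, 0.644, -0.0]
wrist_force: [0.4, -0.8, -1.5]
width: 0.293
grasp_force: 40.3
[ 0.4481 -0.1836  0.09  ] [-0.0011  0.0006 -1.    ] [ 0.3619 -0.8083 -1.4513] [ 0.4999 -0.425  28.9676]
```

```bash
python3 -m handwheel '0.4 -0.4 2 0 0 0;0 0 2 0 0 0;0 0 2 0 0 0;0 0 2 0 0 0;0 0 0 0 0 0'; python3 -m handwheel '0 0 1 0 0 0;0 0 1 0 0 0;0 0 1 0 0 0;0 0 1 0 0 0;0 0 0 0 0 0';  python3 -m handwheel '0 0 1 0 0 0;0 0 1 0 0 0;0 0 1 0 0 0;0 0 0 0 0 0'
```

```text
t: 11.33
position: [0.4477, -0.183, 0.0823]
tool_rot: [-0.0, 0.765, 0.644, -0.0]
wrist_force: [0.5, -0.1, -2.8]
width: 0.294
grasp_force: 40.3
t: 11.75
position: [0.4478, -0.183, 0.0784]
tool_rot: [-0.0, 0.765, 0.644, -0.0]
wrist_force: [-0.9, -1.0, -2.8]
width: 0.299
grasp_force: 40.3
t: 12.08
position: [0.4478, -0.183, 0.0754]
tool_rot: [-0.0, 0.765, 0.644, -0.0]
wrist_force: [-0.5, -0.0, -1.8]
width: 0.299
grasp_force: 40.4
```

```bash
python3 -m handwheel '0 0 2 0 0 0;0 0 2 0 0 0;0 0 2 0 0 0;0 0 2 0 0 0;0 0 2 0 0 0;0 0 0 0 0 0'; python3 -m handwheel '0 0 1 0 0 0;0 0 1 0 0 0;0 0 1 0 0 0;0 0 0 0 0 0';  python3 -m handwheel '0 0 0.7 0 0 0;0 0 0.7 0 0 0;0 0 0 0 0 0'
```

```text
t: 12.58
position: [0.4478, -0.183, 0.0652]
tool_rot: [-0.0, 0.765, 0.644, -0.0]
wrist_force: [-1.1, 0.1, -2.1]
width: 0.294
grasp_force: 40.3
t: 12.92
position: [0.4479, -0.1831, 0.0625]
tool_rot: [-0.0, 0.765, 0.644, -0.0]
wrist_force: [0.3, -1.6, -1.8]
width: 0.297
grasp_force: 40.3
t: 13.17
position: [0.4479, -0.1831, 0.0611]
tool_rot: [0.0, 0.765, 0.644, -0.0]
wrist_force: [-0.3, -0.3, -2.6]
width: 0.292
grasp_force: 40.3
```

```bash
python3 -m handwheel '0 0 0.6 0 0 0;0 0 0 0 0 0'; python3 -m handwheel '0 0 0.6 0 0 0;0 0 0 0 0 0'
```

```text
t: 13.33
position: [0.448, -0.1831, 0.0607]
tool_rot: [0.0, 0.765, 0.644, -0.0]
wrist_force: [-0.9, -0.5, -0.3]
width: 0.292
grasp_force: 40.6
t: 13.5
position: [0.448, -0.1831, 0.0602]
tool_rot: [0.0, 0.765, 0.644, -0.0]
wrist_force: [-1.9, -0.9, 1.6]
width: 0.292
grasp_force: 41.0
```

```bash
python3 -m handwheel '0 0 0 0 0 0;0 0 0 0 0 0;0 0 0 0 0 0;0 0 0 0 0 0' - 20; python3 -m handwheel '0 0 0 0 0 0;0 0 0 0 0 0;0 0 0 0 0 0;0 0 0 0 0 0;0 0 0 0 0 0;0 0 0 0 0 0;0 0 0 0 0 0;0 0 0 0 0 0' 1; python3 -m handwheel '0 0 -3 0 0 0;0 0 -8 0 0 0;0 0 -15 0 0 0;0 0 -20 0 0 0;0 0 -20 0 0 0;0 0 -14 0 0 0;0 0 0 0 0 0;0 0 0 0 0 0'
python3 - <<'E'
from h import *
s=sensors.read_state();im=grab_frame("wrist");sc=grab_frame("scene");cv2.imwrite("pics/w7.png",im);T=toolT(s);np.save("w7.npy",s,allow_pickle=True)
print(s["position"],T[:3,2],np.degrees(np.arctan2(T[1,0],T[0,0])),s["joint_pos"])
for st,c,m in blobs(red(im),30): print(st,c)
print(proj("wrist",(.4478,-.183,.11),s))
g=cv2.cvtColor(im,cv2.COLOR_BGR2GRAY);u,v=proj("wrist",(.4478,-.183,.11),s).round().astype(int)
cv2.imwrite("pics/w7v.png",np.hstack([cv2.resize(im[v-120:v+120,u-120:u+120],(400,400),interpolation=2),cv2.resize(sc[170:270,304:404],(400,400),interpolation=2)]))
E
```

```text
t: 13.83
position: [0.448, -0.1831, 0.0601]
tool_rot: [0.0, 0.765, 0.644, -0.0]
wrist_force: [-1.9, 0.1, 3.5]
width: 0.299
grasp_force: 41.0
t: 14.5
position: [0.448, -0.1831, 0.06]
tool_rot: [0.0, 0.765, 0.644, 0.0]
wrist_force: [0.2, -0.1, 0.0]
width: 0.997
grasp_force: 0.0
t: 15.17
position: [0.4485, -0.1833, 0.1411]
tool_rot: [0.001, 0.765, 0.644, 0.0]
wrist_force: [-0.1, 0.2, -0.2]
width: 1.0
grasp_force: 0.0
[ 0.4485 -0.1833  0.1411] [ 0.002 -0.001 -1.   ] 80.18437465196735 [ 0.6768  0.3169 -0.4965  1.9518  0.189   0.9156 -0.0856]
[324 143   9  13  78] [328.5513 149.141 ]
[318 169   8  17  70] [322.7286 176.2143]
[313 270  12  60 648] [319.0031 299.1451]
[309 332  22   8 134] [319.6493 336.0224]
[318.3619 252.8491]
```

View pics/w7v.png

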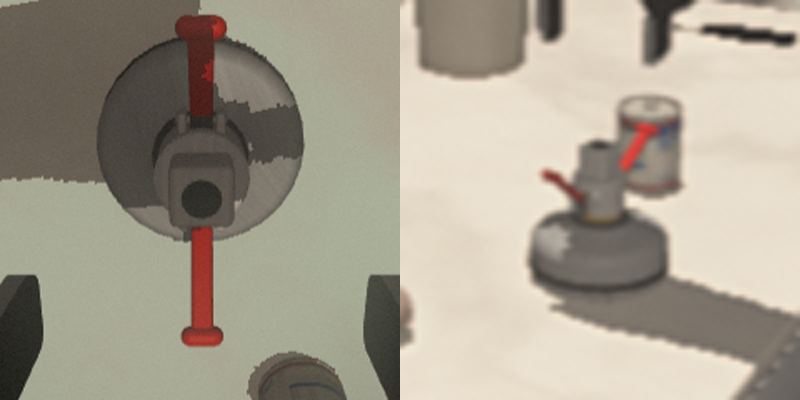

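The left view shows the cap square on the neck with its boss hole at crop (201,200) and both arms raised. The scene view agrees and the tin is untouched. Next I turn the gripper a quarter turn so the fingers stand over the arms.

```bash
python3 -m handwheel '0 0 0 0 0 0.12;0 0 0 0 0 0.12;0 0 0 0 0 0.12;0 0 0 0 0 0.12;0 0 0 0 0 0.12;0 0 0 0 0 0.12;0 0 0 0 0 0.12;0 0 0 0 0 0.12;0 0 0 0 0 0.12;0 0 0 0 0 0.12;0 0 0 0 0 0.12;0 0 0 0 0 0.12' 1; python3 -m handwheel '0 0 0 0 0 0.12;0 0 0 0 0 0.011;0 0 0 0 0 0;0 0 0 0 0 0'
cat > st.py <<'E'
from h import *
s=sensors.read_state();T=toolT(s);p=s["position"]
print(p,"z",T[:3,2],"yaw",np.degrees(np.arctan2(T[1,0],T[0,0])),"F",s["wrist_force"],"M",s["torque"],"shift",1000*T[:3,:3].T@(np.array([.448,-.183,p[2]])-p))
E
cat > arms.py <<'E'
from h import *
import sys
s=sensors.read_state();im=grab_frame("wrist");cv2.imwrite(f"pics/{sys.argv[1]}.png",im)
for st,c,m in blobs(red(im),20): print(st,c)
E
python3 st.py;python3 arms.py a1
```

```text
t: 16.27
position: [0.4472, -0.1828, 0.139]
tool_rot: [-0.0, 1.0, -0.023, -0.001]
wrist_force: [-0.7, 0.5, -0.5]
width: 1.001
grasp_force: 0.0
t: 16.6
position: [0.4476, -0.1829, 0.1395]
tool_rot: [-0.0, 0.997, -0.083, -0.0]
wrist_force: [-0.2, -0.5, 0.3]
width: 1.0
grasp_force: 0.0
[ 0.4476 -0.1829  0.1395] z [-0.001   0.0002 -1.    ] yaw -9.5774745967376 F [-0.2295 -0.5216  0.3012] M [0.0164 0.0363 0.0379] shift [ 0.3936  0.0625 -0.0004]
[356 231  41  15 226] [374.6504 237.6947]
[214 240   6  11  43] [216.3953 245.0465]
```

```bash
python3 -m handwheel '0.4 0 10 0 0 0;0 0 15 0 0 0;0 0 15 0 0 0;0 0 15 0 0 0;0 0 10 0 0 0;0 0 5 0 0 0;0 0 0 0 0 0;0 0 0 0 0 0';python3 st.py; python3 -m handwheel '0 0 1 0 0 0;0 0 1 0 0 0;0 0 1 0 0 0;0 0 0 0 0 0';python3 -m handwheel '0 0 1 0 0 0;0 0 1 0 0 0;0 0 1 0 0 0;0 0 0 0 0 0';python3 st.py
```

```text
t: 17.32
position: [0.4484, -0.1832, 0.07]
tool_rot: [-0.0, 0.996, -0.085, -0.0]
wrist_force: [-1.4, -0.8, 0.0]
width: 1.001
grasp_force: 0.0
[ 0.4484 -0.1832  0.07  ] z [-0.0002  0.0001 -1.    ] yaw -9.7932497460076 F [-1.4282 -0.8172  0.0223] M [ 0.011  -0.0111 -0.0546] shift [-0.4225 -0.0796  0.0001]
t: 17.65
position: [0.4485, -0.1832, 0.0672]
tool_rot: [0.0, 0.996, -0.086, 0.0]
wrist_force: [-1.2, -0.4, -0.1]
width: 1.007
grasp_force: 0.0
t: 17.98
position: [0.4482, -0.1831, 0.0638]
tool_rot: [-0.0, 0.996, -0.086, -0.0]
wrist_force: [-0.4, -0.4, -0.2]
width: 1.002
grasp_force: 0.0
[ 0.4482 -0.1831  0.0638] z [-0.0003  0.     -1.    ] yaw -9.813392798539342 F [-0.4041 -0.4297 -0.2321] M [ 0.0453 -0.0191  0.0215] shift [-0.2267 -0.0573  0.0001]
```

```bash
for i in 1; do python3 -m handwheel '0 0 1 0 0 0;0 0 1 0 0 0;0 0 0 0 0 0';python3 -m handwheel '0 0 1 0 0 0;0 0 1 0 0 0;0 0 0 0 0 0';python3 -m handwheel '0 0 1 0 0 0;0 0 1 0 0 0;0 0 0 0 0 0'; done | grep -E 'position|force';python3 st.py
```

```text
position: [0.4482, -0.1831, 0.0618]
wrist_force: [0.8, 0.7, 0.0]
grasp_force: 0.0
position: [0.4482, -0.1831, 0.0598]
wrist_force: [-0.9, 0.2, 0.6]
grasp_force: 0.0
position: [0.4482, -0.1831, 0.0578]
wrist_force: [-0.6, 0.9, 0.5]
grasp_force: 0.0
[ 0.4482 -0.1831  0.0578] z [-0.0002  0.     -1.    ] yaw -9.815707514378179 F [-0.6073  0.865   0.4697] M [ 0.0031  0.0089 -0.0022] shift [-0.2588 -0.065   0.0001]
```

```bash
(python3 -m handwheel '0 0 1 0 0 0;0 0 1 0 0 0;0 0 0 0 0 0';python3 -m handwheel '0 0 1 0 0 0;0 0 1 0 0 0;0 0 0 0 0 0';python3 -m handwheel '0 0 1 0 0 0;0 0 0.5 0 0 0;0 0 0 0 0 0') | grep -E 'position|wrist_force';python3 st.py
```

```text
position: [0.4482, -0.1831, 0.0558]
wrist_force: [0.4, -1.3, 0.5]
position: [0.4482, -0.1831, 0.0538]
wrist_force: [-0.2, -0.1, -0.6]
position: [0.4483, -0.1831, 0.0524]
wrist_force: [0.5, 0.2, 0.5]
[ 0.4483 -0.1831  0.0524] z [-0.0001 -0.     -1.    ] yaw -9.812206746599413 F [0.5425 0.2187 0.4644] M [ 0.0266 -0.0283 -0.0239] shift [-0.2879 -0.0828  0.    ]
```

```bash
(python3 -m handwheel '0 0 1 0 0 0;0 0 0.5 0 0 0;0 0 0 0 0 0';python3 -m handwheel '0 0 1 0 0 0;0 0 0.5 0 0 0;0 0 0 0 0 0';python3 -m handwheel '0 0 1 0 0 0;0 0 0.5 0 0 0;0 0 0 0 0 0') | grep -E 'position|wrist_force';python3 st.py; python3 arms.py a2
```

```text
position: [0.4482, -0.1831, 0.0509]
wrist_force: [-0.5, -0.2, 0.4]
position: [0.4483, -0.1831, 0.0494]
wrist_force: [0.6, -0.7, 0.7]
position: [0.4483, -0.1831, 0.0479]
wrist_force: [0.5, 0.1, 0.8]
[ 0.4483 -0.1831  0.0479] z [-0.0001  0.     -1.    ] yaw -9.8120664238974 F [0.4669 0.1101 0.7648] M [-0.017  -0.0648 -0.0221] shift [-0.3066 -0.0377  0.    ]
[222 287  45  32 577] [247.13   301.9012]
```

```bash
(python3 -m handwheel '0 0 1 0 0 0;0 0 0.5 0 0 0;0 0 0 0 0 0';python3 -m handwheel '0 0 1 0 0 0;0 0 0.5 0 0 0;0 0 0 0 0 0';python3 -m handwheel '0 0 1 0 0 0;0 0 0.5 0 0 0;0 0 0 0 0 0') | grep -E 'position|wrist_force';python3 st.py; python3 - <<'E'
from h import *
im=cv2.imread("pics/a2.png");h=cv2.cvtColor(im,cv2.COLOR_BGR2HSV)
m=(((h[...,0]<8)|(h[...,0]>172))&(h[...,1]>130)&(h[...,2]>25)).astype(np.uint8)
for st,c,_ in blobs(m,40): print(st,c)
E
```

```text
position: [0.4485, -0.1832, 0.0467]
wrist_force: [-0.3, 0.7, 5.8]
position: [0.4487, -0.1833, 0.0455]
wrist_force: [-1.4, 0.1, 9.2]
position: [0.4489, -0.1833, 0.0441]
wrist_force: [-1.6, 0.9, 9.1]
[ 0.4489 -0.1833  0.0441] z [ 0.0012 -0.0005 -1.    ] yaw -9.820351238238587 F [-1.6083  0.939   9.1259] M [0.1029 0.2631 0.0104] shift [-0.984  -0.1638 -0.0013]
[220 286  48  34 953] [243.5771 301.639 ]
[374 287  23  24 338] [384.1864 298.6568]
[145 309  40  41 724] [158.2279 326.0732]
[455 308  45  41 920] [483.3935 326.0543]
```

```bash
(python3 -m handwheel '0 0 1 0 0 0;0 0 1 0 0 0;0 0 0 0 0 0';python3 -m handwheel '0 0 1 0 0 0;0 0 1 0 0 0;0 0 0 0 0 0';python3 -m handwheel '0 0 1 0 0 0;0 0 1 0 0 0;0 0 0 0 0 0') | grep -E 'position|wrist_force';python3 st.py; sed -i 's/>170)&(h\[...,2\]>70/>130)\&(h[...,2]>25/' h.py; python3 arms.py a3
```

```text
position: [0.4492, -0.1834, 0.0422]
wrist_force: [-0.5, -0.4, 12.2]
position: [0.4494, -0.1835, 0.0403]
wrist_force: [-1.3, -0.7, 11.8]
position: [0.4496, -0.1835, 0.0384]
wrist_force: [-1.0, 0.7, 12.9]
[ 0.4496 -0.1835  0.0384] z [ 0.0024 -0.0009 -1.    ] yaw -9.819569510034523 F [-0.9894  0.6797 12.8924] M [-0.015   0.2188  0.034 ] shift [-1.6432 -0.2629 -0.0043]
[376 295  26  24 397] [386.5869 306.2393]
[222 296  40  28 827] [241.1233 308.9323]
[ 456  308   51   42 1155] [487.4087 326.9662]
[ 130  311   55   42 1199] [150.0209 329.6088]
[407 313   6   5  26] [409.1154 314.9231]
```

```bash
(python3 -m handwheel '-0.5 0 1 0 0 0;0 0 1 0 0 0;0 0 0 0 0 0';python3 -m handwheel '-0.5 0 1 0 0 0;0 0 1 0 0 0;0 0 0 0 0 0';python3 -m handwheel '0 0 1 0 0 0;0 0 1 0 0 0;0 0 0 0 0 0';python3 -m handwheel '0 0 1 0 0 0;0 0 1 0 0 0;0 0 0 0 0 0') | grep -E 'position|wrist_force';python3 st.py; python3 arms.py a4
```

```text
position: [0.4495, -0.1836, 0.0366]
wrist_force: [-0.4, 0.3, 12.7]
position: [0.4495, -0.1834, 0.0347]
wrist_force: [1.8, -0.2, 13.1]
position: [0.4494, -0.1834, 0.0327]
wrist_force: [0.8, 0.5, 13.3]
position: [0.4493, -0.1835, 0.0306]
wrist_force: [0.5, 0.2, 12.3]
[ 0.4493 -0.1835  0.0306] z [ 0.0037 -0.0012 -1.    ] yaw -9.814421153405759 F [ 0.4818  0.1533 12.2976] M [-0.0217 -0.1461  0.0297] shift [-1.4181 -0.2885 -0.0056]
[221 301  37  25 753] [239.3479 312.7556]
[380 301  32  22 464] [392.319  311.9289]
[ 446  301   64   40 1295] [487.1676 319.427 ]
[ 127  303   68   40 1362] [150.4838 321.2621]
[408 318   6   6  22] [410.5455 320.9545]
```

```bash
(python3 -m handwheel '-0.3 0 1 0 0 0;0 0 1 0 0 0;0 0 0 0 0 0';python3 -m handwheel '-0.3 0 1 0 0 0;0 0 1 0 0 0;0 0 0 0 0 0';python3 -m handwheel '0 0 1 0 0 0;0 0 1 0 0 0;0 0 0 0 0 0';python3 -m handwheel '0 0 1 0 0 0;0 0 1 0 0 0;0 0 0 0 0 0') | grep -E 'position|wrist_force';python3 st.py; python3 arms.py a5
```

```text
position: [0.4494, -0.1834, 0.0287]
wrist_force: [1.0, -0.1, 13.1]
position: [0.4492, -0.1834, 0.0268]
wrist_force: [1.6, -0.3, 12.8]
position: [0.4492, -0.1833, 0.0248]
wrist_force: [0.9, 0.6, 13.1]
position: [0.4492, -0.1833, 0.0228]
wrist_force: [1.3, 0.8, 13.5]
[ 0.4492 -0.1833  0.0228] z [ 0.0045 -0.0012 -1.    ] yaw -9.805756899318274 F [ 1.2819  0.8491 13.5195] M [ 0.0334 -0.2581 -0.0297] shift [-1.2704 -0.1146 -0.0059]
[604 110  23  23  44] [614.4318 121.1364]
[ 443  290   57   38 1151] [478.1321 308.9592]
[ 139  292   59   37 1157] [160.3647 310.3838]
[222 305  34  24 708] [237.8051 316.5297]
[383 307  35  21 557] [398.4883 316.8097]
```

```bash
(python3 -m handwheel '-0.3 0 1 0 0 0;0 0 1 0 0 0;0 0 0 0 0 0';python3 -m handwheel '-0.3 0 1 0 0 0;0 0 0.7 0 0 0;0 0 0 0 0 0';python3 -m handwheel '0 0 0.8 0 0 0;0 0 0.7 0 0 0;0 0 0 0 0 0') | grep -E 'position|wrist_force';python3 st.py; python3 arms.py a6
```

```text
position: [0.4492, -0.1833, 0.0208]
wrist_force: [2.1, 0.4, 12.1]
position: [0.4491, -0.1833, 0.0192]
wrist_force: [2.5, 0.7, 13.8]
position: [0.4492, -0.1833, 0.0178]
wrist_force: [1.8, -0.0, 14.8]
[ 0.4492 -0.1833  0.0178] z [ 0.0054 -0.0014 -1.    ] yaw -9.80408988143251 F [ 1.8061 -0.0237 14.8078] M [ 0.0549 -0.3958  0.0243] shift [-1.2368 -0.121  -0.0069]
[605 109  31  36  63] [618.127 126.254]
[440 283  46  36 893] [467.6943 302.3001]
[154 284  46  36 941] [171.5909 302.8321]
[222 304  32  29 689] [236.5878 318.2453]
[385 308  33  24 542] [399.9262 318.9262]
```

```bash
(python3 -m handwheel '0 0 0.6 0 0 0;0 0 0.6 0 0 0;0 0 0 0 0 0';python3 -m handwheel '0 0 0.6 0 0 0;0 0 0.6 0 0 0;0 0 0 0 0 0') | grep -E 'position|wrist_force';python3 st.py; python3 arms.py a7
```

```text
position: [0.4491, -0.1834, 0.0166]
wrist_force: [1.9, -0.5, 15.2]
position: [0.449, -0.1835, 0.0154]
wrist_force: [1.3, -0.4, 14.6]
[ 0.449  -0.1835  0.0154] z [ 0.0052 -0.0015 -1.    ] yaw -9.810453124361285 F [ 1.3224 -0.4461 14.6227] M [-0.0823 -0.3507 -0.0076] shift [-1.107  -0.2774 -0.0061]
[608 109  31  38  70] [620.7286 127.2286]
[162 281  40  36 818] [177.4059 299.6418]
[439 281  39  35 799] [462.2165 299.363 ]
[222 303  30  32 670] [235.8269 318.8776]
[386 308  32  27 556] [400.7356 319.7968]
```

```bash
(python3 -m handwheel '0 0 0.5 0 0 0;0 0 0.5 0 0 0;0 0 0 0 0 0';python3 -m handwheel '0 0 0.5 0 0 0;0 0 0 0 0 0') | grep -E 'position|wrist_force';python3 st.py; python3 arms.py a8
```

```text
position: [0.449, -0.1835, 0.0144]
wrist_force: [1.7, -0.2, 14.5]
position: [0.4489, -0.1834, 0.0139]
wrist_force: [1.3, -0.3, 14.9]
[ 0.4489 -0.1834  0.0139] z [ 0.005  -0.0014 -1.    ] yaw -9.815202310535422 F [ 1.2901 -0.2667 14.914 ] M [-0.0239 -0.3297  0.0037] shift [-0.9991 -0.273  -0.0053]
[613 110  27  31  61] [625.5902 123.6721]
[167 280  38  35 765] [180.7542 297.8654]
[438 280  36  34 717] [459.0363 298.0558]
[221 303  30  34 665] [235.3774 319.1278]
[386 306  32  30 535] [400.9364 320.3327]
```

```bash
(python3 -m handwheel '0 0 0.5 0 0 0;0 0 0 0 0 0') | grep -E 'position|wrist_force'
```

```text
position: [0.4489, -0.1834, 0.0134]
wrist_force: [1.2, -0.5, 13.9]
```

```bash
(python3 -m handwheel '0 0 0.4 0 0 0;0 0 0 0 0 0';python3 -m handwheel '0 0 0.4 0 0 0;0 0 0 0 0 0';) | grep -E 'position|wrist_force'
```

```text
position: [0.4489, -0.1834, 0.013]
wrist_force: [2.0, 0.5, 13.8]
position: [0.4489, -0.1834, 0.0125]
wrist_force: [1.1, 0.2, 14.9]
```

```bash
(python3 -m handwheel '0 0 0.4 0 0 0;0 0 0 0 0 0';python3 -m handwheel '0 0 0.4 0 0 0;0 0 0 0 0 0';) | grep -E 'position|wrist_force'
```

```text
position: [0.4488, -0.1834, 0.0121]
wrist_force: [1.2, -0.3, 14.5]
position: [0.4488, -0.1834, 0.0117]
wrist_force: [0.9, -0.4, 14.0]
```

```bash
(python3 -m handwheel '0 0 0.4 0 0 0;0 0 0 0 0 0';python3 -m handwheel '0 0 0.4 0 0 0;0 0 0 0 0 0';) | grep -E 'position|wrist_force'
```

```text
position: [0.4488, -0.1834, 0.0113]
wrist_force: [2.2, -0.3, 14.3]
position: [0.4488, -0.1833, 0.0109]
wrist_force: [2.1, 0.6, 14.0]
```

```bash
(python3 -m handwheel '0 0 0.4 0 0 0;0 0 0 0 0 0';python3 -m handwheel '0 0 0.4 0 0 0;0 0 0 0 0 0';) | grep -E 'position|wrist_force'; python3 st.py; python3 arms.py a9
```

```text
position: [0.4488, -0.1833, 0.0105]
wrist_force: [0.4, 0.2, 14.6]
position: [0.4488, -0.1834, 0.0101]
wrist_force: [0.8, 0.0, 14.4]
[ 0.4488 -0.1834  0.0101] z [ 0.0047 -0.0014 -1.    ] yaw -9.808700341742771 F [ 0.7835  0.0289 14.3923] M [-0.0115 -0.2471 -0.0042] shift [-0.8102 -0.2505 -0.004 ]
[617 115  23  29  60] [628.0167 128.3   ]
[612 153   5  17  23] [614.     160.0435]
[436 277  28  34 538] [452.2528 294.2807]
[177 278  36  34 601] [188.7754 294.5158]
[221 301  29  39 656] [234.6631 319.7835]
[388 307  30  32 471] [401.1571 321.8599]
```

```bash
python3 - <<'E'
from h import *
s=sensors.read_state();T=toolT(s)
c=np.array([.448,-.183]);yd=np.array([np.cos(np.radians(80.2)),np.sin(np.radians(80.2))])
for th in(.9,1.1,1.2,1.3,1.396):
    a=np.radians(40)-th;zc=.0554+max(0,(1.396-th)/.396*.0026)
    print(th,[proj("wrist",np.r_[c+sg*yd*(.023+.055*np.cos(a)),zc+.013+.055*np.sin(a)],s) for sg in(1,-1)])
for i in range(3,10):
    im=cv2.imread(f"pics/a{i}.png"); b=[x for x in blobs(red(im),200) if x[0][0]<600]
    print(i,min(x[0][0] for x in b),max(x[0][0]+x[0][2] for x in b))
E
```

```text
0.9 [array([140.2462, 322.0871]), array([499.881 , 321.8319])]
1.1 [array([160.3086, 307.9793]), array([479.7218, 307.7573])]
1.2 [array([170.6347, 301.9711]), array([469.3551, 301.7653])]
1.3 [array([181.0639, 296.6061]), array([458.89  , 296.4162])]
1.396 [array([191.1233, 292.0251]), array([448.8002, 291.8503])]
3 130 507
4 127 510
5 139 500
6 154 486
7 162 478
8 167 474
9 177 464
```

```bash
(python3 -m handwheel '0 0 0.4 0 0 0;0 0 0 0 0 0';python3 -m handwheel '0 0 0.4 0 0 0;0 0 0 0 0 0';) | grep -E 'position|wrist_force'
```

```text
position: [0.4487, -0.1833, 0.0097]
wrist_force: [1.4, -0.3, 13.8]
position: [0.4487, -0.1833, 0.0093]
wrist_force: [0.1, 0.2, 14.8]
```

```bash
(python3 -m handwheel '0 0 0.4 0 0 0;0 0 0 0 0 0';python3 -m handwheel '0 0 0.3 0 0 0;0 0 0 0 0 0';) | grep -E 'position|wrist_force'; python3 st.py; python3 arms.py b1
```

```text
position: [0.4488, -0.1834, 0.009]
wrist_force: [-0.4, 0.3, 16.7]
position: [0.4488, -0.1833, 0.0088]
wrist_force: [-0.7, 1.1, 17.4]
[ 0.4488 -0.1833  0.0088] z [ 0.0047 -0.0013 -1.    ] yaw -9.808516725068577 F [-0.657   1.1229 17.4377] M [ 0.1387 -0.0699 -0.0392] shift [-0.8112 -0.1609 -0.004 ]
[619 117  21  30  55] [628.1636 130.8545]
[179 277  34  34 561] [190.3743 293.9537]
[434 277  27  34 499] [449.992  293.2365]
[221 301  28  40 656] [234.3308 320.1707]
[389 306  29  35 478] [401.9059 322.0502]
```

```bash
(python3 -m handwheel '0 0 0.3 0.01 0 0;0 0 0 0 0 0') | grep -E 'position|wrist_force'; python3 st.py; python3 arms.py b2
```

```text
position: [0.4489, -0.1829, 0.0086]
wrist_force: [0.6, 1.6, 19.8]
[ 0.4489 -0.1829  0.0086] z [ 0.0067  0.0095 -0.9999] yaw -9.796320844427054 F [ 0.6     1.6137 19.8356] M [ 0.4797 -0.0366 -0.0068] shift [-0.8689  0.2663 -0.0071]
[618 122  22  45  80] [627.1125 141.8375]
[179 277  34  34 582] [190.4124 293.5498]
[437 277  24  34 483] [450.3458 293.3354]
[221 301  28  41 635] [233.9748 320.3228]
[388 308  30  33 527] [402.0323 322.6452]
```

```bash
(python3 -m handwheel '0 0 0 -0.01 0 0;0 0 0 0 0 0') | grep -E 'position|wrist_force'; python3 st.py;  (python3 -m handwheel '0 0 -0.3 -0.005 0 0;0 0 0 0 0 0') | grep -E 'position|wrist_force'; python3 st.py; python3 arms.py b3
```

```text
position: [0.4488, -0.1834, 0.0086]
wrist_force: [0.1, -1.0, 18.7]
[ 0.4488 -0.1834  0.0086] z [ 0.0047 -0.002  -1.    ] yaw -9.80362608107412 F [ 0.0507 -0.9762 18.7433] M [ 0.0118 -0.0486 -0.0129] shift [-0.8541 -0.2984 -0.0046]
position: [0.4486, -0.1837, 0.0087]
wrist_force: [0.6, -1.6, 14.9]
[ 0.4486 -0.1837  0.0087] z [ 0.0037 -0.0069 -1.    ] yaw -9.819626194678838 F [ 0.5624 -1.6343 14.9278] M [-0.1656 -0.2146 -0.058 ] shift [-0.7548 -0.5696 -0.0072]
[614 124  19  35  60] [621.05   139.9167]
[179 277  34  34 567] [190.5785 293.9559]
[436 277  24  33 467] [450.1221 293.1542]
[221 301  28  41 654] [234.3394 320.2737]
[389 308  29  33 445] [401.8    322.6045]
```

```bash
(python3 -m handwheel '-0.4 0 0.3 0.005 0 0;0 0 0 0 0 0') | grep -E 'position|wrist_force'; python3 st.py;  (python3 -m handwheel '0 0 0.2 0 0 0;0 0 0 0 0 0') | grep -E 'position|wrist_force'; python3 st.py; python3 arms.py b4
```

```text
position: [0.4488, -0.1834, 0.0086]
wrist_force: [1.6, -0.6, 17.5]
[ 0.4488 -0.1834  0.0086] z [ 0.0055 -0.0013 -1.    ] yaw -9.819843741353296 F [ 1.6233 -0.6174 17.4916] M [ 0.1199 -0.2141  0.0219] shift [-0.8283 -0.2929 -0.0048]
position: [0.4488, -0.1835, 0.0085]
wrist_force: [0.5, 0.1, 20.2]
[ 0.4488 -0.1835  0.0085] z [ 0.0055 -0.0016 -1.    ] yaw -9.814736544452872 F [ 0.5036  0.0512 20.225 ] M [ 0.1366 -0.1512 -0.0606] shift [-0.8604 -0.3107 -0.0051]
[621 117  19  25  42] [629.5   128.881]
[179 277  34  34 577] [190.6031 293.773 ]
[436 277  25  33 482] [450.11   293.3029]
[221 301  28  41 651] [234.1644 320.5868]
[389 307  29  34 502] [401.9303 322.5259]
```

Motion has stopped while force climbs evenly, so both arms are on their stops. I lift clear and check.

```bash
python3 -m handwheel '0 0 0 0 0 0;0 0 0 0 0 0;0 0 -3 0 0 0;0 0 -10 0 0 0;0 0 -20 0 0 0;0 0 -30 0 0 0;0 0 -30 0 0 0;0 0 -30 0 0 0;0 0 -15 0 0 0;0 0 0 0 0 0;0 0 0 0 0 0'; python3 st.py; python3 arms.py b5
python3 - <<'E'
from h import *
s=sensors.read_state();im=cv2.imread("pics/b5.png");sc=grab_frame("scene")
c=np.array([.448,-.183]);yd=np.array([np.cos(np.radians(80.2)),np.sin(np.radians(80.2))])
for th in(1.2,1.3,1.36,1.396):
    a=np.radians(40)-th;zc=.0554
    print(th,[proj("wrist",np.r_[c+sg*yd*(.023+.055*np.cos(a)),zc+.013+.055*np.sin(a)],s) for sg in(1,-1)])
u,v=proj("wrist",np.r_[c,.1],s).round().astype(int);y0=max(v-100,0)
cv2.imwrite("pics/end.png",np.hstack([cv2.resize(im[y0:y0+200,u-100:u+100],(400,400),interpolation=2),cv2.resize(sc[170:270,304:404],(400,400),interpolation=2)]));print(u,v,y0)
E
```

```text
t: 29.92
position: [0.446, -0.1828, 0.1456]
tool_rot: [0.0, 0.996, -0.086, 0.001]
wrist_force: [-0.1, 0.6, -0.9]
width: 1.002
grasp_force: 0.0
[ 0.446  -0.1828  0.1456] z [ 0.0015 -0.0007 -1.    ] yaw -9.823674763291253 F [-0.1009  0.5796 -0.8633] M [ 0.0248 -0.0151 -0.0202] shift [ 2.0454 -0.1778  0.0032]
[240 209  44  25 525] [260.021 221.941]
[355 208  43  26 549] [377.4973 221.6248]
1.2 [array([236.7877, 219.4994]), array([402.9396, 219.3881])]
1.3 [array([241.3553, 218.0692]), array([398.3597, 217.964 ])]
1.36 [array([244.2442, 217.2749]), array([395.4639, 217.1735])]
1.396 [array([246.0258, 216.8216]), array([393.6784, 216.7226])]
320 242 142
```

View pics/end.png

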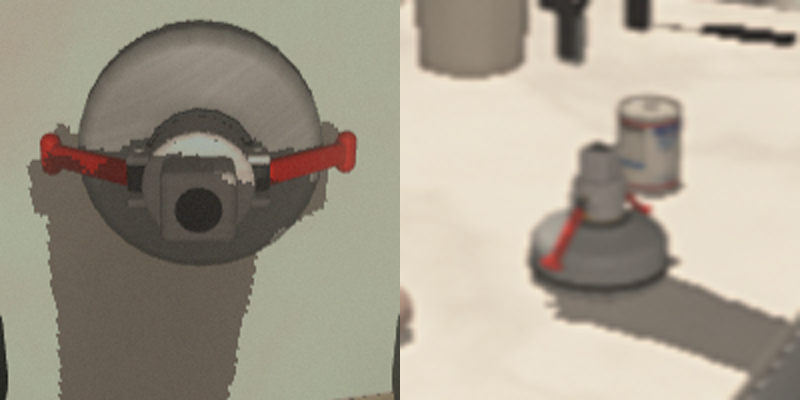

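The wrist view shows both arms down symmetrically, with tip centres at about (245,219) and (393,219). The model puts 1.396 rad at 246 and 394. The cap is square, the neighbours are untouched and the fingers are clear, so I hand in.

```bash
python3 -c "
from workcell import robot
print(robot.finish_job())"
```

```text
the job is handed in; nothing more can be done
None
```

I set the cap on the neck, swung both cam arms down together to their stops, let go and handed the job in; no verdict came back. Final camera readings put both arms at about 1.39 rad. During one brief tilt correction (about 20 N on both arms together) the per-arm force was uncertain, and by one reading of the moment it may have passed 14 N.

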